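# Vent a vacuum chamber and take off its lid

### The arm

A 6-joint arm with a two-finger parallel gripper is mounted at the origin on a cart in front of the work surface, level with it; the furniture and walls round the work are solid. World frame = base frame: x ahead of the robot, y to its left, z up, the work surface at z = 0. Lengths are in m, angles in rad, forces in N, time in s.
With the tool pointing down it reaches from about 0.25 to 0.85 m from the base axis. Payload 12.5 kg.
Tool frame: the origin (TCP) lies midway between the tips of the shut fingers; the grasp point (between the pads) lies behind it (pinch_z is the z of the grasp point in the tool frame, in m); z points along the fingers, x is the direction in which the jaws open and shut, and the axes are right-handed (so a half turn about z gives the same grasp; the last joint's range is limited). The gripper opens to 93 mm and grips with 3 to 60 N. Pads are 15 mm wide; open, the fingers measure 128 mm over their backs; the gripper's body (75 mm by 188 mm) begins 65 mm behind the grasp point.
Start: joints at [1.258, 0.351, 1.652, -0, 1.139, -0.085], TCP at [0.124, 0.536, 0.219] pointing down, gripper open.
Joint ranges: [-2.75, 2.75], [-0.79, 2.1], [0.01, 2.65], [-1.57, 4.71], [0.07, 3.14], [-2.87, 2.87]. Speed limits (rad/s): [2.22, 2.22, 2.79, 3.14, 3.14, 3.14].

### API

Orientations are given as a unit quaternion [x, y, z, w].
In Python, from workcell import * gives the robot as it stands.
- The arm moves only by the tool send_rows, never from a script. Its argument "rows" is a list of rows, each a list of 3 entries, a list of its own where there are three numbers: the shift along the tool's x, y, z each as a share of 150 mm, from -1 to 1, then the turn about the tool's z as a share of 0.5 rad, from -1 to 1, then the closure, from 0 (fully open) to 1 (shut). A call has 1 to 20 rows; each row is the pose to reach, as a shift and turn from the pose commanded when the call began, along the tool's axes at that moment; what a row does not reach only later rows make up. A row lasts 1/10 s, in which the tool goes at most 50 mm and 8.59 degrees, less where a joint would pass 70% of its speed; a pose out of reach is approached as far as the arm can. A call with a number of a shift or a turn outside -1 to 1 is refused whole. A call with a gripper value outside its range is refused whole. The fingers move at their own pace and stop on an object; "grip_force" is the grip in N (left out, the last holds). Time passes only in rows, so rows that repeat a pose let the fingers close. It gives the time, the measured TCP pose, the force and the opening at its end, in the units of the state.
- get_state(): the state, without advancing time (a new reading comes with each control period).
- snapshot(name): name is "scene" or "side" or "wrist"; returns a dict with "frame" (400x640x3 uint8, red, green, blue), "camera_matrix" (3x3 intrinsics, pixels), "extrinsics" (4x4, takes a point from camera to world coordinates). Camera axes: x right, y down, z forward; pixel columns grow to the right and rows downward; lengths in m; the calibration is good to about 2 mm. The wrist camera is an equidistant fisheye: a pixel r from the principal point sees the ray r / f radians off the axis. A picture is of the moment at which its call begins. There is no depth.
- close_job(): hands the job in, once; it reports no verdict.
Trained networks look in a picture, given as the dict that the camera call returned (one of the last four; its "shot" number tells which), for a name from the list of things; names that differ only in an ending like _2 or _b are one class to them, and where a whole thing is asked for, a point or a joint stands for the part that bears it (a point fixed in the world has none). Each returns a list of dicts, best first, with "p" (0 to 1); they miss things now and then, are a little off and sometimes report something else, mostly with a low value. They report only what shows in the picture. A call takes as long as a camera call.
- look_for(picture, query): "centre" ([column, row] in pixels, amid what is visible of it).
- pinpoint(picture, query): "centre" ([column, row] in pixels: a listed point, or the origin of a listed thing).
The state is a dict: "time_s": time; "joint_pos": joint angles; "qvel": joint speeds; "effort": joint torques, N m; "eef_pos": TCP position; "eef_rot": TCP orientation; "ft_force": force on the tool from outside, world axes, zero at the start; "moment": the same for the moment, N m; "width": finger opening in m.
Only numpy, scipy, OpenCV 4.12 (cv2) and the standard library are available. Lean on these libraries where they do the work, as an engineer would, in place of code of your own. Each camera call takes 0.05 s, during which the arm holds its last target. There are 200 camera calls.

### The job

The degassing of the mould in the vacuum chamber is finished. Click the pump switch to its middle (off) position without throwing it through to the far side; then, with the lid still seated, turn the vent tap fully open and wait until the gauge needle has come right round to its zero stop. Then lift the lid off and set it down gently, right way up and flat, in the middle of the cork mat, leaving the switch off and the tap open, and without shoving the unit or disturbing the other things on the desk.

Things in the scene. Friction and masses are not known exactly. Their poses are not given: they have to be found in the camera images.
- vacuum_unit: Vacuum chamber, 6 kg: white pump housing 50 mm high (180 x 176 mm, with a nose 120 mm wide reaching 190 mm forward) carrying a steel chamber 148 mm across, rim 125 mm above the desk. Origin: on the desk under the chamber's axis; x to the unit's back, y to its left. Pivot of the pump switch, on the nose: (-0.145, 0, 0.054). The mould inside stays there.
- pump_switch (a joint): Pump switch, a lever on the nose of the housing. Rad: 0 = upright (off), +0.40 = leaning to the unit's +y (running, as at the start), -0.40 = leaning to -y (running on the timer). A spring detent takes it to the nearest: within about 0.17 of upright it clicks upright (to within 0.06), past 0.22 to the outer position. Pushing the tip sideways takes 2 to 5 N.
- switch_tip (a point): Top end of the switch lever, on its axis, 63 mm from its pivot. The black handle is 37 mm long, widening from 11 mm at its foot to 17 mm near the top.
- lid: Round clear lid, 150 mm across, about 0.5 kg, loose: 14 mm plate, under it a spigot 112 mm wide and 12 mm deep with 1.5 mm play in the chamber. Origin: centre of the spigot's underside, z = 0.113 when seated; plate's top 26 mm above it. Dial gauge at lid y = +0.051, 43 mm across, 44 mm high over the plate. Any yaw. Held fast by vacuum; once vented only its weight holds it.
- lid_handle (a point): Middle of the handle's grip bar, on the lid's axis, 63 mm above the lid's origin (37 mm above the plate). The bar is 16 mm wide (lid x), 56 mm long (lid y), 18 mm high, on two 14 mm posts; axes as the lid's.
- vent_tap (a joint): Vent tap on the lid. Rad: 0 = shut, lever along the lid's +x, across the vent port; 1.57 = fully open (stop), lever outward along the lid's -y, in line with the port. Opens clockwise seen from above, stays where left, takes 1 to 2 N at the lever's end. Starts within 0.1 of shut. Full release needs 1.3 or more; shutting it again brings the vacuum back.
- tap_axis (a point): On the tap's vertical axis at mid height of its lever: (0, -0.050, 0.057) in the lid's frame, axes as the lid's.
- tap_tip (a point): Outer end of the tap lever, 66 mm from the tap's axis, at its mid height; x points outward along the lever. The lever's black grip is the last 46 mm: 11 mm wide, 14 mm high, its underside 24 mm above the plate.
- gauge_needle (a joint): Gauge needle, rad: 0 = full vacuum, 2.4 = zero stop (no vacuum). Once the tap is open it takes one to two seconds to run round; the lid comes free at about 1.8.
- cork_mat: Cork mat, 150 x 150 x 6 mm, fixed flat on the desk left or right of the unit; origin at the centre of its underside, top at z = 0.006.
- glass_tray: Bystander: empty pressed-glass pen tray, 101 x 145 x 22 mm, on the other side of the unit from the mat; origin at the centre of its underside.
- round_box: Bystander: round cream box, 71 mm across, 30 mm high, behind the unit on the right; origin at the centre of its underside.
- inkwell: Bystander: small glass inkwell with a domed brass cap, 47 x 47 x 48 mm, behind the unit on the left; origin at the centre of its underside.

How it is judged:
On the way, in this order (a step that is already met when the one before it is completed fails the run):
1. the pump switch is clicked to its middle position while the tap is still shut and the lid seated (value of joint pump_switch between -0.12 and 0.12 rad and value of joint vent_tap below 0.4 rad and value of joint gauge_needle below 0.9 rad and z of lid in the frame of vacuum_unit below 0.117 m), for 0.2 s.
2. the tap is opened and the gauge has come to its zero stop with the lid still seated (value of joint vent_tap above 1.25 rad and value of joint gauge_needle above 2.2 rad and z of lid in the frame of vacuum_unit below 0.117 m and horizontal distance between lid and vacuum_unit below 0.006 m), for 0.2 s.
At the end, for the whole second after the job is handed in: The lid lies at rest on the cork mat, right way up (within 0.06 rad of level), its centre within 30 mm of the mat's centre and its underside on the mat; the pump switch stands within 0.12 rad of upright; the tap is at least 1.25 rad open and the gauge at its zero (horizontal distance between lid and cork_mat below 0.03 m and height (world z) of lid between 0.002 and 0.01 m and angle between lid's own z axis and vertical below 0.06 rad and linear speed of lid below 0.02 m/s and value of joint pump_switch between -0.12 and 0.12 rad and value of joint vent_tap above 1.25 rad and value of joint gauge_needle above 2.1 rad); the robot touches nothing.
It fails at once if the lid is prised up more than 4 mm from its seat while the gauge still shows vacuum (z of lid in the frame of vacuum_unit above 0.117 m and value of joint gauge_needle below 1.6 rad).
It fails at once if the pump switch is thrown through to the far running position (value of joint pump_switch below -0.27 rad).
It fails at once if the lid is dropped (falls freely by more than about 1 cm) (contact force between each of the fingers, the arm and lid below 0.02 N and linear speed of lid above 0.45 m/s).
It fails at once if the glass tray, round box or inkwell is pushed more than 3 cm or tipped (distance of any of glass_tray, round_box, inkwell from where it was at the start of the episode above 0.03 m or angle between any of glass_tray, round_box, inkwell's own z axis and vertical above 0.3 rad).
It fails at once if the vacuum unit is shoved more than 2 cm (distance of vacuum_unit from where it was at the start of the episode above 0.02 m).
It also fails if it takes over 66 s, if anything falls off the work surface, if the arm or the gripper's body presses on something with over 40 N, if the wrist force passes 120 N, or if a joint passes its speed limit or range.

## Working session

There is one attempt and no reset: what is moved stays moved. The work goes in short steps, Python scripts to look and compute and a tool call to move; the robot and the scene stay as the last step left them, time stands still between calls to the robot, and variables do not carry over. Pictures are saved under pics/ and viewed, about 8 in all and at most 12, crops included, and the job is handed in when it is done.

Besides the shell and the picture viewer there is one more tool, called by a JSON object that holds its "op" and its "data". send_rows: Moves the arm, as the interface text tells. Shift numbers are shares of 150 mm and turn numbers shares of 0.5 rad, none past 1 either way. Its arguments: {"type":"object","properties":{"rows":{"type":"array","items":{"type":"array"}},"grip_force":{"type":"number"}},"required":["rows"]}

```bash
mkdir -p pics; ls; cat > h.py <<'E'
from workcell import *
import numpy as np, cv2
from scipy.spatial.transform import Rotation as R
def save(s,n): cv2.imwrite('pics/'+n+'.png',s['frame'][:,:,::-1])
def ray(s,uv,wrist=False):
    K=np.array(s['camera_matrix']);T=np.array(s['extrinsics'])
    x=(uv[0]-K[0,2])/K[0,0];y=(uv[1]-K[1,2])/K[1,1]
    if wrist:
        r=np.hypot(x,y);d=np.array([x/r*np.sin(r),y/r*np.sin(r),np.cos(r)]) if r>1e-9 else np.array([0,0,1.])
    else: d=np.array([x,y,1.])
    return T[:3,3],T[:3,:3]@d
def atz(s,uv,z,wrist=False):
    o,d=ray(s,uv,wrist);return o+d*(z-o[2])/d[2]
def tri(rs):
    A=0;b=0
    for o,d in rs:
        d=d/np.linalg.norm(d);P=np.eye(3)-np.outer(d,d);A=A+P;b=b+P@o
    p=np.linalg.solve(A,b);return p,[float(np.linalg.norm(np.cross(p-o,d/np.linalg.norm(d)))) for o,d in rs]
def proj(s,p,wrist=False):
    K=np.array(s['camera_matrix']);T=np.array(s['extrinsics']);q=T[:3,:3].T@(np.array(p)-T[:3,3])
    if wrist:
        r=np.hypot(q[0],q[1]);t=np.arctan2(r,q[2]);q=np.array([q[0]/r*t,q[1]/r*t,1])
    q=q/q[2];return K[:2,:2].diagonal()*q[:2]+K[:2,2]
def tool(st,target):
    """shift in shares of 150mm along tool axes"""
    return R.from_quat(st['eef_rot']).inv().apply(np.array(target)-st['eef_pos'])/0.15
E
python3 - <<'E'
from h import *
np.set_printoptions(precision=4,suppress=True)
S={n:snapshot(n) for n in ('scene','side','wrist')}
for n in S: save(S[n],n+'0')
cv2.imwrite('pics/both0.png',np.vstack([S['scene']['frame'],S['side']['frame']])[:,:,::-1][:, :])
st=get_state();print(st)
import workcell;print(getattr(workcell,'pinch_z',None))
Q=['vacuum_unit','pump_switch','switch_tip','lid','lid_handle','tap_axis','tap_tip','cork_mat','glass_tray','round_box','inkwell']
for q in Q:
    rs=[]
    for n in S:
        r=pinpoint(S[n],q)
        for k in r[:2]: print(q,n,np.array(k['centre']),round(k['p'],2))
        if r and r[0]['p']>.4: rs.append(ray(S[n],r[0]['centre'],n=='wrist'))
    if len(rs)>1: print('   ',*tri(rs))
E
```

```text
pics
{'time_s': 0.15, 'joint_pos': array([ 1.2584,  0.3511,  1.6522, -0.    ,  1.1391, -0.0846]), 'qvel': array([ 0.0003, -0.    , -0.0017, -0.0008,  0.0004, -0.0012]), 'effort': array([ -0.0001, -49.7459, -28.5339,   0.0698,   0.0247,  -0.    ]), 'eef_pos': array([0.1241, 0.5356, 0.2183]), 'eef_rot': array([ 0.7829,  0.6222, -0.0003,  0.0002]), 'ft_force': array([ 0.2664, -0.5463,  0.2887]), 'moment': array([-0.0556, -0.028 ,  0.0292]), 'width': 0.09289233053387172}
-0.0188
vacuum_unit scene [327.6 215.5] 0.87
vacuum_unit side [300.2 231.9] 0.68
vacuum_unit side [330.6 313.9] 0.68
    [ 0.613  -0.0415 -0.0019] [0.004816612043490242, 0.00481661204349002]Traceback (most recent call last):
  File "<stdin>", line 12, in <module>
ValueError: it knows: cork_mat, glass_tray, inkwell, lid, lid_handle, round_box, switch_tip, tap_axis, tap_tip, vacuum_unit
```

```bash
python3 - <<'E'
from h import *
np.set_printoptions(precision=4,suppress=True)
S={n:snapshot(n) for n in ('scene','side')}
Q=['vacuum_unit','switch_tip','lid','lid_handle','tap_axis','tap_tip','cork_mat','glass_tray','round_box','inkwell']
for q in Q:
    rs=[]
    for n in S:
        r=pinpoint(S[n],q)
        for k in r[:2]: print(q,n,np.array(k['centre']),round(k['p'],2))
        if r and r[0]['p']>.4: rs.append(ray(S[n],r[0]['centre']))
    if len(rs)>1: print('   ',*tri(rs))
E
```

```text
vacuum_unit scene [325.8 214. ] 0.76
vacuum_unit side [300.  229.6] 0.95
    [ 0.6107 -0.0384  0.0084] [0.007753389254469074, 0.007753389254469084]
switch_tip scene [291.3 212.3] 0.46
switch_tip side [347.8 214.1] 0.44
    [ 0.4659 -0.0125  0.1172] [0.0008579070442215093, 0.0008579070442213986]
lid scene [326.9 191.5] 0.74
lid side [300.7 187.8] 0.73
    [ 0.5995 -0.0605  0.1469] [0.02198915118885665, 0.021989151188856765]
lid_handle scene [328.7 169.5] 0.74
lid_handle side [300.5 189.6] 0.66
    [ 0.6155 -0.0318  0.1813] [0.005218883079644105, 0.005218883079644255]
tap_axis scene [346.3 177.9] 0.73
tap_axis side [295.3 180.1] 0.64
tap_axis side [348.5 215.1] 0.52
    [ 0.6366 -0.087   0.1689] [0.0014705678072948023, 0.0014705678072946123]
tap_tip scene [350.3 167.5] 0.44
tap_tip side [272.8 183.9] 0.59
    [ 0.6985 -0.0642  0.1594] [0.0066256023464096765, 0.006625602346409557]
cork_mat scene [232.7 198.4] 0.97
cork_mat side [333.5 313.9] 0.58
    [ 0.4765  0.2615 -0.0045] [0.0044988596162458564, 0.004498859616245962]
glass_tray scene [391.6 296.8] 0.63
glass_tray side [357.6 180. ] 0.83
glass_tray side [332.3 316.7] 0.32
    [ 0.4622 -0.363  -0.0015] [0.0032228331189638098, 0.003222833118963763]
round_box scene [389.8 232.6] 0.63
round_box side [291.9 195. ] 0.36
inkwell scene [227.7 199.6] 0.65
inkwell scene [294.9 176.5] 0.49
inkwell side [260.9 272.3] 0.64
    [0.5706 0.252  0.0422] [0.11485369580163426, 0.11485369580163442]
```

View pics/scene0.png

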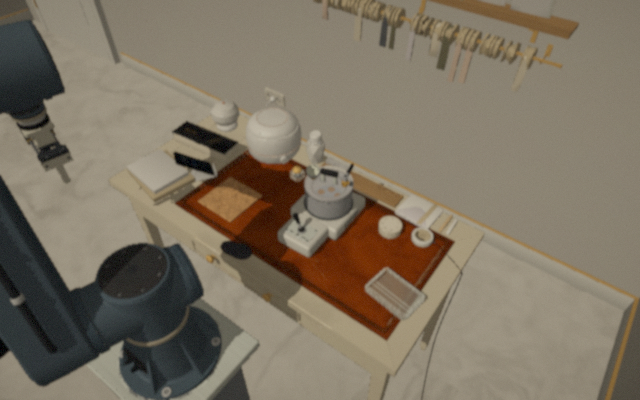

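View pics/side0.png

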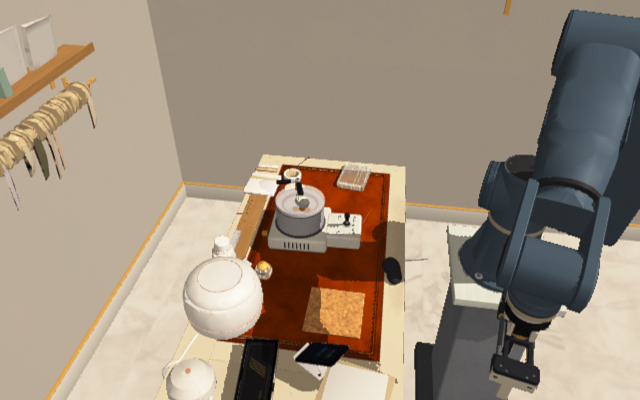

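```bash
python3 - <<'E'
from h import *
np.set_printoptions(precision=4,suppress=True)
S={n:snapshot(n) for n in ('scene','side','wrist')}
for a,b,n in [((273,135),(222,297),'globe'),((195,165),(322,354),'screen'),((160,172),(355,385),'papers'),((228,200),(335,312),'mat'),((298,174),(264,270),'inkwell'),((390,228),(292,174),'box?'),((317,135),(222,243),'figurine')]:
    print(n,*tri([ray(S['scene'],a),ray(S['side'],b)]))
st=get_state()
for p in [(0.3,0.25,0.36),(0.47,-0.03,0.36)]: print(tool(st,p))
print(R.from_quat(st['eef_rot']).as_matrix())
T=np.array(S['wrist']['extrinsics']);print(T,S['wrist']['camera_matrix'],R.from_quat(st['eef_rot']).inv().apply(T[:3,3]-st['eef_pos']))
E
```

```text
globe [0.757  0.3137 0.069 ] [0.0004962065518296694, 0.0004962065518296091]
screen [0.4821 0.4315 0.0532] [0.001606042930315903, 0.0016060429303159183]
papers [0.3939 0.5005 0.051 ] [0.0036251056795465375, 0.0036251056795465527]
mat [0.4661 0.2635 0.0015] [0.002891715213591521, 0.0028917152135915845]
inkwell [0.6908 0.1492 0.0131] [0.0020515970136867068, 0.002051597013686853]
box? [ 0.664  -0.2527  0.0569] [0.024017266698673545, 0.02401726669867333]
figurine [0.8053 0.1536 0.1088] [0.004149130125034961, 0.004149130125034755]
[-1.5913  1.5721 -0.9426]
[-3.1538  3.0977 -0.9426]
[[ 0.2258  0.9742 -0.    ]
 [ 0.9742 -0.2258 -0.    ]
 [-0.     -0.     -1.    ]]
[[ 0.2256  0.9315  0.2853  0.0437]
 [ 0.9742 -0.2157 -0.0659  0.554 ]
 [ 0.0001  0.2928 -0.9562  0.3844]
 [ 0.      0.      0.      1.    ]] [[309.7069   0.     319.4514]
 [  0.     309.7069 199.6498]
 [  0.       0.       1.    ]] [-0.0004 -0.0825 -0.1658]
```

View pics/wrist0.png

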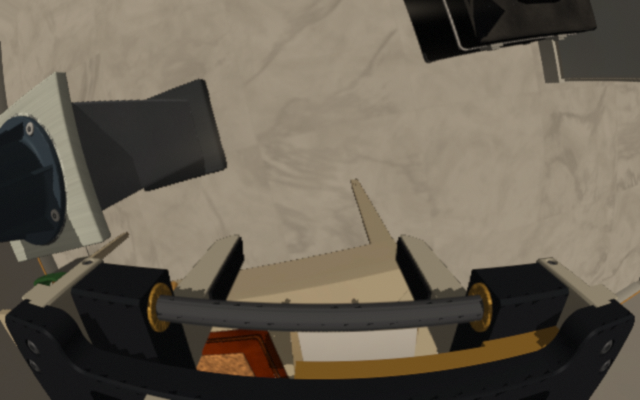

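{"op": "send_rows", "data": {"rows": [[[0,0,-0.3],0,0],[[0,0,-0.6],0,0],[[-0.2,0.25,-0.94],0,0],[[-0.4,0.5,-0.94],0,0],[[-0.6,0.75,-0.94],0,0],[[-0.74,0.98,-0.94],0,0],[[-0.74,0.98,-0.94],0,0]]}}

```text
time_s: 2.25
eef_pos: [0.2451, 0.3914, 0.3602]
eef_rot: [0.784, 0.62, 0.001, 0.0]
ft_force: [0.4, 0.6, 0.4]
width: 0.0932
```

{"op": "send_rows", "data": {"rows": [[[-0.2,0.25,0],0,0],[[-0.4,0.5,0],0,0],[[-0.6,0.75,0],0,0],[[-0.74,0.98,0],0,0]]}}

```text
time_s: 2.65
eef_pos: [0.3611, 0.2516, 0.3599]
eef_rot: [0.783, 0.622, 0.0, 0.0]
ft_force: [0.2, 1.0, -0.1]
width: 0.0932
```

{"op": "send_rows", "data": {"rows": [[[-0.2,0.25,0],0,0],[[-0.4,0.5,0],0,0],[[-0.6,0.75,0],0,0],[[-0.74,0.98,0],0,0]]}}

```text
time_s: 3.05
eef_pos: [0.4796, 0.1101, 0.3597]
eef_rot: [0.783, 0.622, 0.0, 0.0]
ft_force: [0.1, 0.8, 0.1]
width: 0.0933
```

{"op": "send_rows", "data": {"rows": [[[-0.2,0.25,0],-0.1,0],[[-0.4,0.5,0],-0.2,0],[[-0.6,0.75,0],-0.3,0],[[-0.74,0.98,0],-0.46,0],[[-0.74,0.98,0],-0.46,0],[[-0.74,0.98,0],-0.46,0],[[-0.74,0.98,0],-0.46,0]]}}

```text
time_s: 3.75
eef_pos: [0.5963, -0.0284, 0.3598]
eef_rot: [0.706, 0.708, 0.0, -0.0]
ft_force: [-0.1, 0.5, 0.0]
width: 0.0934
```

```bash
cat > m.py <<'E'
from h import *
import sys
np.set_printoptions(precision=4,suppress=True)
def look(n,qs):
    s=snapshot('wrist');save(s,n);st=get_state()
    print('t',st['time_s'],'tcp',st['eef_pos'],'toolx',R.from_quat(st['eef_rot']).as_matrix()[:,0],'F',st['ft_force'],'w',st['width'])
    for q,z in qs:
        for k in pinpoint(s,q)[:2]: print(q,np.array(k['centre']),round(k['p'],2),atz(s,k['centre'],z,True))
    return s,st
E
python3 - <<'E'
from m import *
look('w1',[('vacuum_unit',0),('switch_tip',.112),('lid',.113),('lid_handle',.176),('tap_axis',.17),('tap_tip',.17),('cork_mat',0),('inkwell',0),('round_box',0),('glass_tray',0)])
E
```

```text
t 3.8 tcp [ 0.5962 -0.0284  0.3599] toolx [-0.0029  1.      0.0001] F [-0.1298 -0.3841 -0.4384] w 0.09288438053820759
switch_tip [326.4  73.2] 0.63 [ 0.4675 -0.0199  0.112 ]
lid [311.6 185.2] 0.72 [ 0.6193 -0.0393  0.113 ]
lid_handle [313.  193.3] 0.6 [ 0.613  -0.0361  0.176 ]
tap_axis [269.9 206.4] 0.67 [ 0.6314 -0.0889  0.17  ]
tap_tip [287.8 252.1] 0.72 [ 0.6931 -0.069   0.17  ]
cork_mat [478.8  94.7] 0.93 [0.4739 0.2615 0.    ]
inkwell [418.4 212.9] 0.75 [0.7    0.1562 0.    ]
inkwell [286.8 251.9] 0.22 [ 0.7785 -0.0901  0.    ]
round_box [207.9 195.3] 0.92 [ 0.6668 -0.2345  0.    ]
glass_tray [137.6  97. ] 0.98 [ 0.474  -0.3703  0.    ]
```

View pics/w1.png

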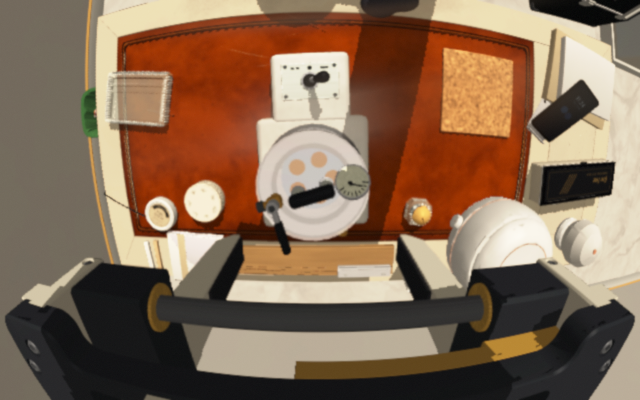

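```bash
python3 - <<'E'
from m import *
s,st=look('w2',[('switch_tip',.112),('lid_handle',.176)])
for uv in [(271,56),(348,52),(273,121),(350,118),(257,121),(368,116)]: print(uv,atz(s,uv,.05,True))
c=s['frame'][30:140,230:390,::-1];cv2.imwrite('pics/w2c.png',cv2.resize(c,None,fx=5,fy=5,interpolation=cv2.INTER_CUBIC))
for p in [(.613-.145*np.cos(y),-.036-.145*np.sin(y),.054) for y in (0,.057)]: print(proj(s,p,True))
E
```

```text
t 4.35 tcp [ 0.5967 -0.0295  0.3597] toolx [-0.0022  1.      0.    ] F [ 0.1805 -0.534  -0.193 ] w 0.09307879252620538
switch_tip [329.7  74.8] 0.58 [ 0.4701 -0.0166  0.112 ]
lid_handle [313.6 193.9] 0.74 [ 0.6141 -0.0365  0.176 ]
(271, 56) [ 0.4326 -0.1034  0.05  ]
(348, 52) [0.4271 0.0129 0.05  ]
(273, 121) [ 0.534 -0.101  0.05 ]
(350, 118) [0.5296 0.0167 0.05  ]
(257, 121) [ 0.5333 -0.126   0.05  ]
(368, 116) [0.5258 0.0444 0.05  ]
[315.4372  77.3953]
[309.8961  77.5662]
```

View pics/w2c.png

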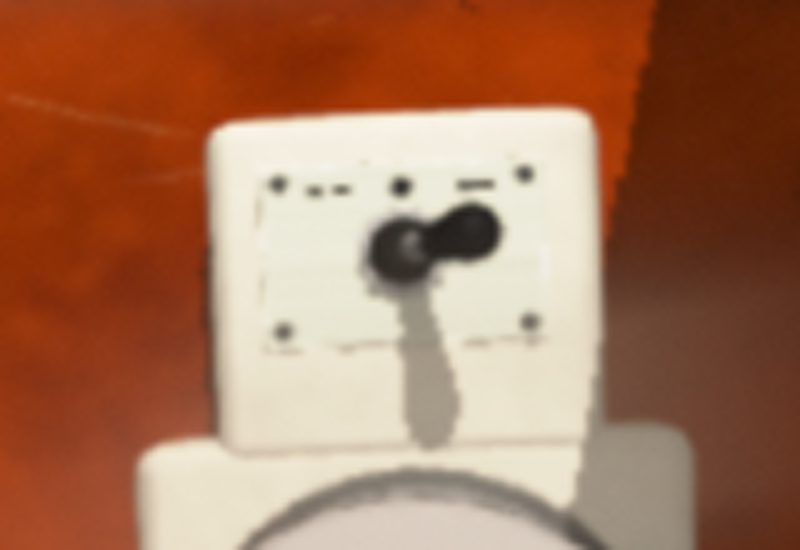

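{"op": "send_rows", "data": {"rows": [[[-0.03,-0.3,0],-0.09,0],[[-0.06,-0.6,0],-0.09,0],[[-0.09,-0.85,0.2],-0.09,0],[[-0.09,-0.85,0.5],-0.09,0],[[-0.09,-0.85,0.8],-0.09,0],[[-0.09,-0.85,1],-0.09,0],[[-0.09,-0.85,1],-0.09,0],[[-0.09,-0.85,1],-0.09,0]], "grip_force": 15}}

```text
time_s: 5.25
eef_pos: [0.4697, -0.0434, 0.2106]
eef_rot: [0.69, 0.724, 0.0, 0.0]
ft_force: [-0.7, -1.1, 1.2]
width: 0.0932
```

```bash
python3 - <<'E'
from m import *
s,st=look('w3',[('switch_tip',.112)])
cv2.imwrite('pics/w3c.png',cv2.resize(s['frame'][90:340,120:520,::-1],None,fx=2,fy=2))
for p in [(.469,-.043,.054),(.469,-.043,.117),(.468,-.0185,.112)]:print(proj(s,p,True))
print(tool(st,(.469,-.043,.081)))
E
```

```text
t 5.3 tcp [ 0.4702 -0.0435  0.2113] toolx [-0.0472  0.9989 -0.0005] F [ 0.3039 -0.1225  0.2382] w 0.09252996550847804
switch_tip [343.  204.1] 0.65 [ 0.4713 -0.0223  0.112 ]
[320.0369 184.613 ]
[320.1499 202.2982]
[347.4979 200.7853]
[ 0.0041 -0.0093  0.8684]
```

View pics/w3c.png

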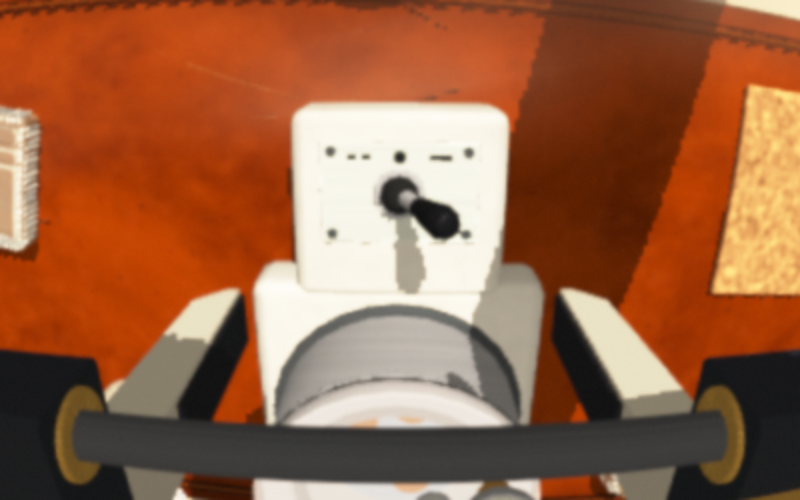

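{"op": "send_rows", "data": {"rows": [[[0,0,0.3],0,0],[[0,0,0.6],0,0],[[0,0,0.8],0,0],[[0,0,0.87],0,0],[[0,0,0.87],0,0.2],[[0,0,0.87],0,0.4],[[0,0,0.87],0,0.5],[[0,0,0.87],0,0.6],[[0,0,0.87],0,0.7],[[0,0,0.87],0,0.75],[[0,0,0.87],0,0.75],[[0,0,0.87],0,0.75],[[0,0,0.87],0,0.75],[[0,0,0.87],0,0.75]], "grip_force": 15}}

```text
time_s: 6.75
eef_pos: [0.4692, -0.0435, 0.079]
eef_rot: [0.69, 0.724, -0.0, -0.0]
ft_force: [0.3, -0.5, -0.6]
width: 0.0237
```

```bash
python3 - <<'E'
from m import *
s,st=look('w4',[('switch_tip',.117)])
cv2.imwrite('pics/w4c.png',cv2.resize(s['frame'][90:340,120:520,::-1],None,fx=2,fy=2))
E
```

```text
t 6.8 tcp [ 0.4692 -0.0434  0.079 ] toolx [-0.0472  0.9989 -0.0001] F [ 0.674  -0.2837 -0.0642] w 0.02349071689543531
switch_tip [326.9 287.2] 0.83 [ 0.4702 -0.0399  0.117 ]
```

View pics/w4c.png

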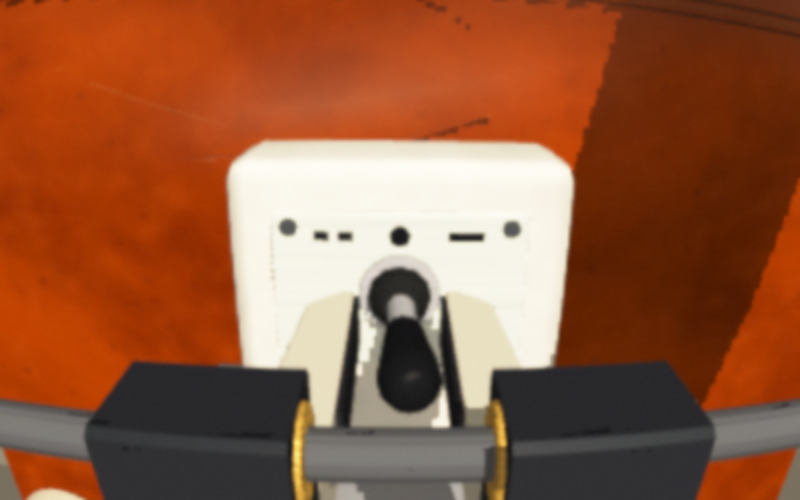

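{"op": "send_rows", "data": {"rows": [[[0,0,-0.2],0,0.75],[[0,0,-0.5],0,0.75],[[0,0,-0.8],0,0.75],[[0,0,-1],0,0.75],[[0,0.3,-1],0,0.75],[[0,0.6,-1],0,0.75]]}}

```text
time_s: 7.45
eef_pos: [0.5606, -0.0392, 0.231]
eef_rot: [0.69, 0.723, 0.001, 0.001]
ft_force: [0.6, -0.4, -0.0]
width: 0.0233
```

{"op": "send_rows", "data": {"rows": [[[-0.1,0.25,-0.3],-0.2,0.72],[[-0.25,0.5,-0.3],-0.4,0.72],[[-0.26,0.78,-0.3],-0.55,0.72],[[-0.26,0.78,-0.3],-0.55,0.72],[[-0.26,0.78,-0.3],-0.55,0.72],[[-0.26,0.78,-0.3],-0.55,0.72]]}}

```text
time_s: 8.05
eef_pos: [0.677, -0.0724, 0.2741]
eef_rot: [0.585, 0.811, -0.0, -0.0]
ft_force: [-0.0, 0.7, -0.5]
width: 0.0261
```

```bash
python3 - <<'E'
from m import *
s,st=look('w5',[('switch_tip',.117),('lid_handle',.176),('tap_axis',.17),('tap_tip',.17)])
cv2.imwrite('pics/w5c.png',cv2.resize(s['frame'][60:340,120:520,::-1],None,fx=2,fy=2))
print(tool(st,(.677,-.072,.15)))
for p in [(.630,-.086,.17),(.677,-.070,.17),(.6926,-.0652,.17)]:print(proj(s,p,True))
E
```

```text
t 8.1 tcp [ 0.677  -0.0724  0.2745] toolx [-0.3162  0.9487 -0.0001] F [-0.201   0.0803  0.2212] w 0.026148228271887477
switch_tip [411.2  17.6] 0.85 [ 0.4706 -0.0388  0.117 ]
lid_handle [379.9 146.2] 0.75 [ 0.6128 -0.0386  0.176 ]
tap_axis [318.8 147.7] 0.66 [ 0.6321 -0.0879  0.17  ]
tap_tip [315.5 217.2] 0.96 [ 0.6943 -0.0704  0.17  ]
[0.0024 0.0008 0.8303]
[321.5776 146.1478]
[321.8301 200.4391]
[321.3778 217.2316]
```

View pics/w5c.png

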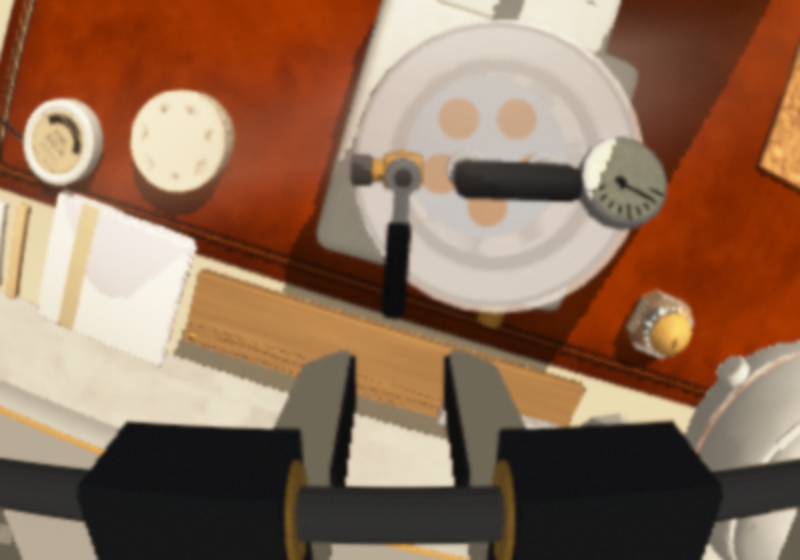

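{"op": "send_rows", "data": {"rows": [[[-0.015,0.01,0.3],0,0.72],[[-0.015,0.01,0.6],0,0.72],[[-0.015,0.01,0.75],0,0.72],[[-0.015,0.01,0.82],0,0.72],[[-0.015,0.01,0.82],0,0.8],[[-0.015,0.01,0.82],0,0.8],[[-0.015,0.01,0.82],0,0.8]]}}

```text
time_s: 9.0
eef_pos: [0.6808, -0.0743, 0.1531]
eef_rot: [0.584, 0.811, 0.001, 0.001]
ft_force: [0.4, -1.3, 0.1]
width: 0.0189
```

{"op": "send_rows", "data": {"rows": [[[-0.022,0,0],0.137,0.8],[[-0.043,-0.003,0],0.274,0.8],[[-0.064,-0.007,0],0.41,0.8],[[-0.084,-0.012,0],0.546,0.8],[[-0.105,-0.018,0],0.683,0.8],[[-0.125,-0.026,0],0.82,0.8],[[-0.125,-0.026,0],0.82,0.8]]}}

```text
time_s: 9.7
eef_pos: [0.6826, -0.0935, 0.1524]
eef_rot: [0.738, 0.675, 0.001, 0.001]
ft_force: [-0.1, 0.1, 0.0]
width: 0.0189
```

```bash
python3 - <<'E'
from m import *
s,st=look('w6',[('lid_handle',.176),('tap_axis',.17),('tap_tip',.17)])
M=R.from_quat(st['eef_rot']).as_matrix();print('axis in tool',(M.T@(np.array([.632,-.087,st['eef_pos'][2]])-st['eef_pos'])))
E
```

```text
t 9.75 tcp [ 0.6826 -0.0933  0.1522] toolx [ 0.0864  0.9963 -0.0002] F [-0.0721  0.1525  0.3752] w 0.01885455110815466
lid_handle [425.5 130.9] 0.88 [ 0.6142 -0.0372  0.176 ]
tap_axis [322.8 169.3] 0.73 [ 0.6303 -0.0874  0.17  ]
tap_tip [326.2 285.1] 0.58 [ 0.696  -0.0911  0.17  ]
tap_tip [85.8 47.6] 0.15 [ 0.542  -0.2168  0.17  ]
axis in tool [ 0.0019 -0.051  -0.0001]
```

{"op": "send_rows", "data": {"rows": [[[-0.023,0,0],0.137,0.8],[[-0.046,-0.003,0],0.274,0.8],[[-0.069,-0.007,0],0.41,0.8],[[-0.092,-0.012,0],0.546,0.8],[[-0.114,-0.02,0],0.683,0.8],[[-0.136,-0.028,0],0.82,0.8],[[-0.136,-0.028,0],0.82,0.8]]}}

```text
time_s: 10.6
eef_pos: [0.6762, -0.1132, 0.1513]
eef_rot: [0.86, 0.511, 0.0, 0.0]
ft_force: [-0.3, -0.1, -0.1]
width: 0.0185
```

{"op": "send_rows", "data": {"rows": [[[-0.023,0,0],0.137,0.8],[[-0.046,-0.003,0],0.274,0.8],[[-0.069,-0.007,0],0.41,0.8],[[-0.092,-0.012,0],0.546,0.8],[[-0.114,-0.02,0],0.683,0.8],[[-0.136,-0.028,0],0.82,0.8],[[-0.136,-0.028,0],0.82,0.8]]}}

```text
time_s: 11.3
eef_pos: [0.6628, -0.1291, 0.1513]
eef_rot: [0.945, 0.326, 0.0, 0.0]
ft_force: [0.4, 0.2, -0.5]
width: 0.0186
```

```bash
python3 - <<'E'
from m import *
s,st=look('w7',[('lid_handle',.176),('tap_axis',.17),('tap_tip',.17)])
M=R.from_quat(st['eef_rot']).as_matrix();print('axis in tool',(M.T@(np.array([.632,-.087,st['eef_pos'][2]])-st['eef_pos'])),'tooly ang',np.arctan2(M[1,1],M[0,1]))
E
```

```text
t 11.35 tcp [ 0.6629 -0.129   0.1513] toolx [0.7861 0.6181 0.0001] F [ 0.4899  0.1776 -0.3007] w 0.01890008026750823
lid_handle [366.2  66.2] 0.97 [ 0.6161 -0.0367  0.176 ]
lid_handle [495.1  20.4] 0.41 [0.6496 0.0297 0.176 ]
tap_axis [322.4 166.3] 0.68 [ 0.6301 -0.0863  0.17  ]
tap_axis [267.1 259.6] 0.52 [ 0.638  -0.1445  0.17  ]
tap_tip [331.7 285.3] 0.77 [ 0.6756 -0.1355  0.17  ]
axis in tool [ 0.0017 -0.0522 -0.    ] tooly ang -0.9044424478759722
```

{"op": "send_rows", "data": {"rows": [[[-0.024,0,0],0.137,0.8],[[-0.047,-0.003,0],0.274,0.8],[[-0.07,-0.007,0],0.41,0.8],[[-0.094,-0.013,0],0.546,0.8],[[-0.116,-0.02,0],0.683,0.8],[[-0.138,-0.029,0],0.82,0.8],[[-0.151,-0.035,0],0.9,0.8],[[-0.151,-0.035,0],0.9,0.8],[[-0.151,-0.035,0],0.9,0.8]]}}

```text
time_s: 12.4
eef_pos: [0.6419, -0.1387, 0.1512]
eef_rot: [0.994, 0.107, 0.0, -0.0]
ft_force: [1.0, 1.8, 0.2]
width: 0.0184
```

```bash
python3 - <<'E'
from m import *
s,st=look('w8',[('lid_handle',.176),('tap_axis',.17),('tap_tip',.17)])
cv2.imwrite('pics/w8c.png',cv2.resize(s['frame'][0:340,160:520,::-1],None,fx=1.7,fy=1.7))
M=R.from_quat(st['eef_rot']).as_matrix();print('axis in tool',(M.T@(np.array([.632,-.087,st['eef_pos'][2]])-st['eef_pos'])),'tooly ang',np.arctan2(M[1,1],M[0,1]))
E
```

```text
t 12.45 tcp [ 0.6419 -0.1387  0.1511] toolx [0.977  0.2133 0.0001] F [1.1568 1.2822 0.8692] w 0.01891674170512388
lid_handle [315.3  55.6] 0.94 [ 0.6167 -0.0362  0.176 ]
lid_handle [321.2 163. ] 0.71 [ 0.6298 -0.0838  0.176 ]
tap_axis [317.8 165.9] 0.96 [ 0.6288 -0.0866  0.17  ]
tap_tip [329.8 283.2] 0.81 [ 0.6492 -0.1493  0.17  ]
axis in tool [ 0.0014 -0.0526  0.    ] tooly ang -1.3557976843108714
```

View pics/w8c.png

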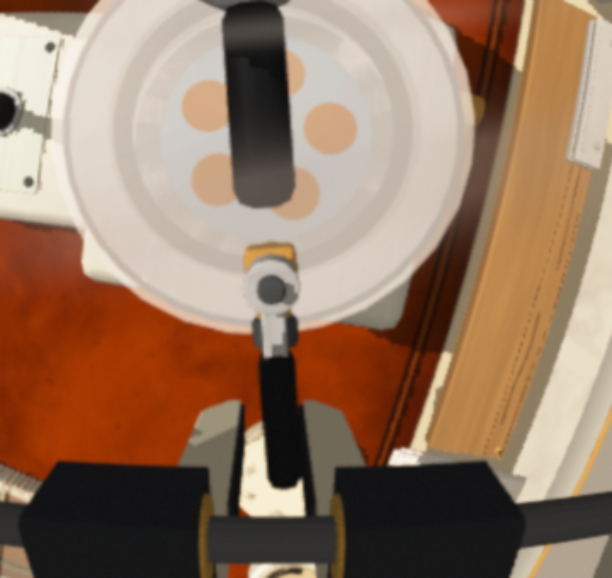

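{"op": "send_rows", "data": {"rows": [[[0.02,0,0],0,0.78],[[0.02,0,-0.2],0,0.75],[[0.02,0,-0.5],0,0.6],[[0,0,-0.85],0,0.4],[[-0.03,-0.3,-0.85],-0.1,0],[[-0.03,-0.6,-0.85],-0.19,0],[[-0.03,-0.7,-0.85],-0.19,0],[[-0.03,-0.7,-0.85],-0.19,0],[[-0.03,-0.7,-0.85],-0.19,0]]}}

```text
time_s: 13.5
eef_pos: [0.6155, -0.0379, 0.2785]
eef_rot: [0.988, 0.153, -0.0, 0.0]
ft_force: [-0.4, -1.9, -0.3]
width: 0.0745
```

```bash
python3 - <<'E'
from m import *
s,st=look('w9',[('switch_tip',.117),('lid_handle',.176),('tap_axis',.17),('tap_tip',.17),('cork_mat',0)])
cv2.imwrite('pics/w9c.png',cv2.resize(s['frame'][60:310,170:470,::-1],None,fx=2.6,fy=2.4))
E
```

```text
t 13.55 tcp [ 0.6155 -0.0383  0.2784] toolx [ 0.9532  0.3022 -0.0004] F [-0.4912 -0.4663 -0.3928] w 0.07867134395827628
switch_tip [197.9 150.1] 0.81 [ 0.4733 -0.0417  0.117 ]
switch_tip [318.4 298.7] 0.27 [ 0.659  -0.1818  0.117 ]
lid_handle [321.3 196.7] 0.91 [ 0.6156 -0.0353  0.176 ]
tap_axis [316.6 247.8] 0.93 [ 0.6277 -0.0881  0.17  ]
tap_tip [316.5 300.2] 0.82 [ 0.6465 -0.1484  0.17  ]
cork_mat [314.5 247.3] 0.56 [ 0.6477 -0.1675  0.    ]
```

View pics/w9c.png

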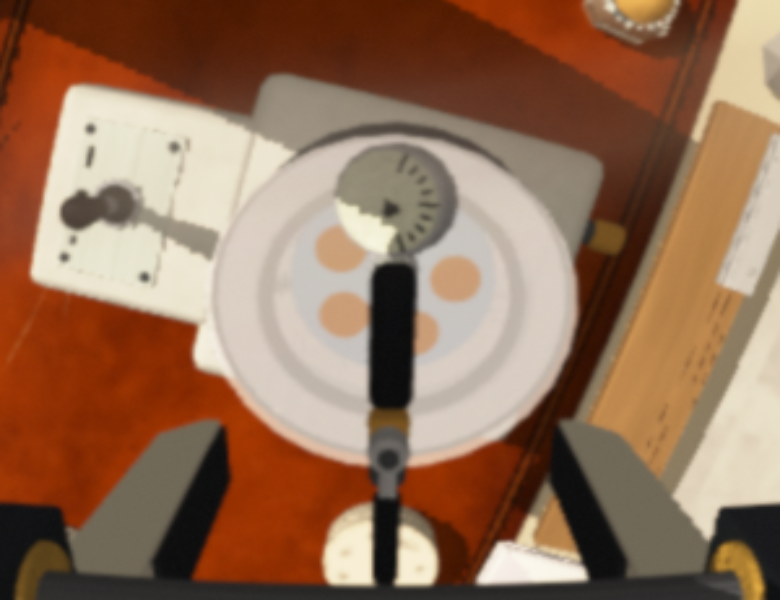

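{"op": "send_rows", "data": {"rows": [[[0,0,0.2],0,0],[[0,0,0.4],0,0],[[0,0,0.6],0,0],[[0,0,0.75],0,0],[[0,0,0.81],0,0],[[0,0,0.81],0,0],[[0,0,0.81],0,0],[[0,0,0.81],0,0.3],[[0,0,0.81],0,0.5],[[0,0,0.81],0,0.65],[[0,0,0.81],0,0.75],[[0,0,0.81],0,0.85],[[0,0,0.81],0,1],[[0,0,0.81],0,1],[[0,0,0.81],0,1],[[0,0,0.81],0,1],[[0,0,0.81],0,1]], "grip_force": 40}}

```text
time_s: 15.5
eef_pos: [0.6152, -0.0372, 0.1571]
eef_rot: [0.988, 0.153, 0.0, -0.0]
ft_force: [9.5, 3.4, -0.2]
width: 0.0177
```

```bash
python3 - <<'E'
from m import *
s,st=look('w10',[('switch_tip',.117),('lid_handle',.176),('tap_tip',.17),('vacuum_unit',0)])
u=proj(s,np.array([.6155,-.037,.183])+.051*np.array([-.302,.953,0]),True);print(u)
a,b=int(u[0]),int(u[1]);cv2.imwrite('pics/w10c.png',cv2.resize(s['frame'][max(0,b-40):b+40,a-60:a+60,::-1],None,fx=6,fy=6,interpolation=cv2.INTER_CUBIC))
E
```

```text
t 15.55 tcp [ 0.6154 -0.0371  0.1572] toolx [0.953  0.3029 0.0007] F [1.1637 0.3617 0.4239] w 0.01575897048930551
switch_tip [141.7 171.7] 0.62 [ 0.4731 -0.0393  0.117 ]
lid_handle [324.9 265.2] 0.75 [ 0.6172 -0.0367  0.176 ]
[322.1739 174.5133]
```

View pics/w10c.png

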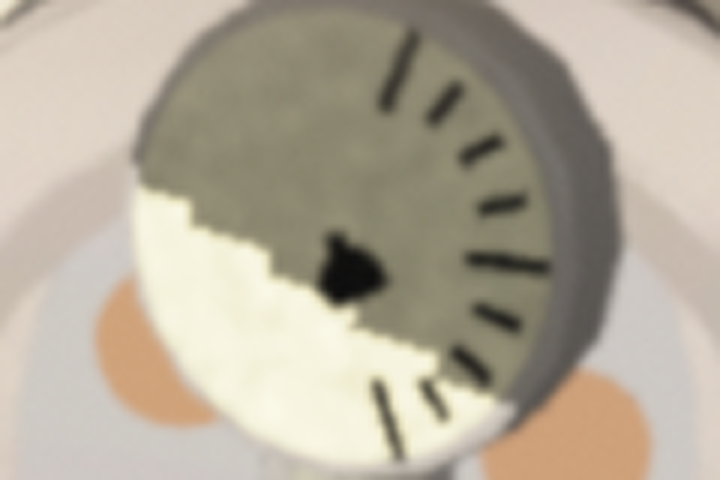

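{"op": "send_rows", "data": {"rows": [[[0,0,-0.02],0,1],[[0,0,-0.05],0,1],[[0,0,-0.1],0,1],[[0,0,-0.2],0,1],[[0,0,-0.3],0,1],[[0,0,-0.4],0,1],[[0,0,-0.5],0,1],[[0,0,-0.6],0,1],[[0,0,-0.6],0,1],[[0,0,-0.6],0,1]]}}

```text
time_s: 16.75
eef_pos: [0.6149, -0.0372, 0.2474]
eef_rot: [0.988, 0.153, -0.0, 0.0]
ft_force: [0.1, 0.4, -6.3]
width: 0.0158
```

```bash
python3 - <<'E'
from m import *
s,st=look('w11',[('lid_handle',.266),('tap_axis',.26),('tap_tip',.26),('vacuum_unit',0),('lid',.203)])
print(tool(st,(.475,.2615,st['eef_pos'][2])))
print(st['moment'])
E
```

```text
t 16.8 tcp [ 0.6146 -0.0372  0.2467] toolx [ 0.9529  0.3032 -0.0011] F [ 0.0816  0.1195 -6.5862] w 0.01563568193157932
lid_handle [320.1 261.9] 0.85 [ 0.6139 -0.0357  0.266 ]
tap_axis [317.8 329.8] 0.7 [ 0.6288 -0.0872  0.26  ]
vacuum_unit [185.3 153.2] 0.49 [ 0.4239 -0.0719  0.    ]
vacuum_unit [319.4 263.2] 0.44 [ 0.6582 -0.1756  0.    ]
lid [322.1 224.5] 0.71 [ 0.6164 -0.0383  0.203 ]
[-0.2835 -2.1797  0.0012]
[-0.086   0.0525  0.0244]
```

{"op": "send_rows", "data": {"rows": [[[-0.01,-0.05,0],0,1],[[-0.02,-0.15,0],0,1],[[-0.03,-0.27,0],0,1],[[-0.05,-0.4,0],0,1],[[-0.07,-0.53,0],0,1],[[-0.09,-0.65,0],0,1],[[-0.1,-0.73,0],0,1]]}}

```text
time_s: 17.75
eef_pos: [0.5667, 0.0645, 0.2473]
eef_rot: [0.988, 0.154, 0.0, -0.0]
ft_force: [0.2, -0.1, -7.0]
width: 0.0158
```

{"op": "send_rows", "data": {"rows": [[[-0.01,-0.08,0],0,1],[[-0.02,-0.2,0],0,1],[[-0.03,-0.33,0],0,1],[[-0.05,-0.46,0],0,1],[[-0.07,-0.58,0],0,1],[[-0.09,-0.67,0],0,1],[[-0.1,-0.73,0],0,1]]}}

```text
time_s: 18.45
eef_pos: [0.5197, 0.1633, 0.2472]
eef_rot: [0.988, 0.154, 0.0, 0.0]
ft_force: [-0.2, -0.2, -6.5]
width: 0.0156
```

{"op": "send_rows", "data": {"rows": [[[-0.01,-0.08,0],0,1],[[-0.02,-0.2,0],0,1],[[-0.03,-0.33,0],0,1],[[-0.05,-0.46,0],0,1],[[-0.07,-0.58,0],0,1],[[-0.08,-0.67,0],0,1],[[-0.085,-0.72,0],0,1],[[-0.085,-0.72,0],0,1],[[-0.085,-0.72,0],0,1]]}}

```text
time_s: 19.35
eef_pos: [0.4755, 0.2611, 0.2471]
eef_rot: [0.988, 0.153, 0.0, 0.0]
ft_force: [-0.1, -0.0, -6.7]
width: 0.0157
```

```bash
python3 - <<'E'
from m import *
s,st=look('w12',[('lid_handle',.266),('switch_tip',.117),('tap_axis',.26),('tap_tip',.26)])
print(tool(st,(.475,.2615,st['eef_pos'][2])))
for n in ('scene','side'):
    q=snapshot(n)
    for k in pinpoint(q,'cork_mat')[:1]: print(n,k,atz(q,k['centre'],0))
c=[s['frame'],q['frame'][180:380,200:520]];c[1]=cv2.resize(c[1],(640,400))
c=np.hstack([cv2.resize(c[0],(400,300)),cv2.resize(c[1],(400,300))]);cv2.imwrite('pics/w12c.png',c[:,:,::-1])
E
```

```text
t 19.4 tcp [0.4756 0.261  0.2471] toolx [0.9531 0.3028 0.0001] F [ 0.3733 -0.7851 -5.9564] w 0.01572858165936397
lid_handle [320.4 262.2] 0.7 [0.4747 0.2627 0.266 ]
tap_axis [317.  329.3] 0.98 [0.4887 0.2117 0.26  ]
[-0.0027 -0.0044 -0.    ]
scene {'centre': [229.6, 199.2], 'p': 0.75} [0.4697 0.2633 0.    ]
side {'centre': [330.3, 313.7], 'p': 0.92} [0.4806 0.2683 0.    ]
```

View pics/w12c.png

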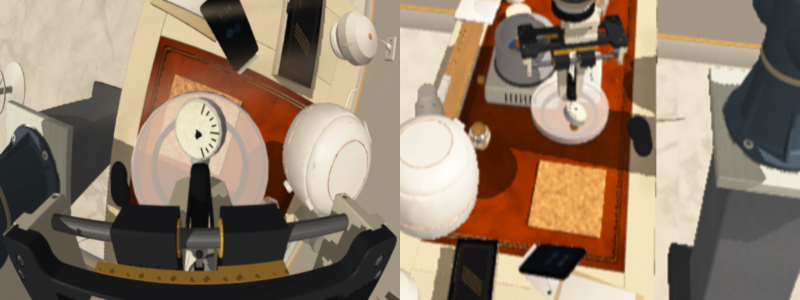

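{"op": "send_rows", "data": {"rows": [[[0,0,0.1],0,1],[[0,0,0.25],0,1],[[0,0,0.4],0,1],[[0,0,0.55],0,1],[[0,0,0.7],0,1],[[0,0,0.85],0,1],[[0,0,0.95],0,1],[[0,0,1],0,1],[[0,0,1],0,1]]}}

```text
time_s: 20.7
eef_pos: [0.475, 0.2613, 0.0965]
eef_rot: [0.988, 0.153, -0.001, 0.0]
ft_force: [0.1, 0.5, -7.0]
width: 0.0159
```

{"op": "send_rows", "data": {"rows": [[[0,0,0.06],0,1],[[0,0,0.12],0,1],[[0,0,0.18],0,1],[[0,0,0.22],0,1],[[0,0,0.25],0,1],[[0,0,0.27],0,1],[[0,0,0.285],0,1],[[0,0,0.3],0,1],[[0,0,0.305],0,1],[[0,0,0.305],0,1],[[0,0,0.305],0,1]]}}

```text
time_s: 21.8
eef_pos: [0.4754, 0.2615, 0.0515]
eef_rot: [0.988, 0.153, 0.0, -0.0]
ft_force: [0.6, 0.3, -6.7]
width: 0.0159
```

Still carrying the full weight; inch down until it lands.

{"op": "send_rows", "data": {"rows": [[[0,0,0.005],0,1],[[0,0,0.01],0,1],[[0,0,0.01],0,1],[[0,0,0.01],0,1]]}}

```text
time_s: 22.2
eef_pos: [0.4754, 0.2616, 0.0502]
eef_rot: [0.988, 0.153, 0.0, -0.0]
ft_force: [-2.5, -0.3, 0.8]
width: 0.0153
```

{"op": "send_rows", "data": {"rows": [[[0,0,0.004],0,1],[[0,0,0.007],0,1],[[0,0,0.007],0,1],[[0,0,0.007],0,1]]}}

```text
time_s: 22.6
eef_pos: [0.4754, 0.2616, 0.0502]
eef_rot: [0.988, 0.153, 0.0, -0.0]
ft_force: [-8.2, -2.9, 15.0]
width: 0.0157
```

{"op": "send_rows", "data": {"rows": [[[0,0,-0.007],0,1],[[0,0,-0.007],0,1],[[0,0,-0.007],0,0.75],[[0,0,-0.007],0,0.6],[[0,0,-0.007],0,0.4],[[0,0,-0.007],0,0.3],[[0,0,-0.007],0,0.3],[[0,0,-0.007],0,0.3],[[0,0,-0.1],0,0.3],[[0,0,-0.3],0,0.3],[[0,0,-0.5],0,0.3],[[0,0,-0.75],0,0.3],[[0,0,-1],0,0.3],[[0,0,-1],0,0.3],[[0,0,-1],0,0.3]]}}

```text
time_s: 24.1
eef_pos: [0.4754, 0.2615, 0.2]
eef_rot: [0.988, 0.153, 0.001, -0.0]
ft_force: [0.1, -0.6, -0.2]
width: 0.0647
```

```bash
python3 - <<'E'
from m import *
s,st=look('w13',[('cork_mat',0),('lid',.006),('lid_handle',.069),('switch_tip',.117),('tap_axis',.063),('tap_tip',.063)])
q=[snapshot(n) for n in ('scene','side')]
for k,z in [('lid_handle',.069),('switch_tip',.117),('vacuum_unit',0),('cork_mat',0),('tap_tip',.063),('tap_axis',.063)]:
    for x in q:
        for r in pinpoint(x,k)[:1]: print(k,round(r['p'],2),atz(x,r['centre'],z))
c=[cv2.resize(s['frame'][0:340,120:520],(400,340)),cv2.resize(q[1]['frame'][170:340,240:400],(400,425))]
h=np.zeros((425,800,3),np.uint8);h[:340,:400]=c[0];h[:,400:]=c[1];cv2.imwrite('pics/w13c.png',h[:,:,::-1])
E
```

```text
t 24.15 tcp [0.4749 0.2613 0.1988] toolx [ 0.9529  0.3032 -0.0002] F [-0.61    0.4154 -0.3913] w 0.06520942087433583
lid [317.4 176.1] 0.72 [0.4725 0.2617 0.006 ]
lid_handle [319.8 190.2] 0.71 [0.4751 0.2623 0.069 ]
tap_axis [319.2 237.3] 0.93 [0.4908 0.211  0.063 ]
tap_tip [318.9 289.6] 0.61 [0.5107 0.1472 0.063 ]
lid_handle 0.7 [0.4778 0.2706 0.069 ]
lid_handle 0.67 [0.4747 0.2552 0.069 ]
switch_tip 0.51 [ 0.4718 -0.0495  0.117 ]
switch_tip 0.24 [ 0.649 -0.086  0.117]
vacuum_unit 0.9 [ 0.6101 -0.0393  0.    ]
vacuum_unit 0.73 [ 0.6212 -0.0441  0.    ]
cork_mat 0.63 [0.4696 0.2618 0.    ]
tap_tip 0.49 [0.505  0.1482 0.063 ]
tap_tip 0.55 [0.5155 0.1467 0.063 ]
tap_axis 0.86 [0.4994 0.2193 0.063 ]
tap_axis 0.69 [0.4808 0.2232 0.063 ]
```

```bash
python3 -c "
from workcell import *
print(close_job(), get_state()['time_s'])"
```

```text
the job is handed in; nothing more can be done
the job is handed in; nothing more can be done
```

I handed the job in at about 24 s of the 66 s allowed, with every step of the task carried out. The system gave no verdict.

**What I did**
- **Pump switch:** I closed the jaws around the lever, centred on its pivot, until it stood upright. I stopped at a 24 mm gap so the lever couldn't be thrown through.
- **Vent tap:** I turned the lever clockwise with the fingers either side of it until it met its stop with about 2 N of force.
- **Vacuum:** I waited about 3 s with the lid still seated.
- **Lid:** I lifted it by the handle and inched it down onto the cork mat. I then let go and raised the arm clear.

**Last checks**
- **Lid position:** the handle was at (0.475, 0.262) and the mat's centre at about (0.474, 0.262), so the lid is within a few millimetres of centre. It landed at the height expected for lying flat on the mat.
- **Tap:** the lever is still in line with the port, about 1.57 rad open.
- **Switch:** the lever was upright in the wrist pictures before the lift. The final room-camera reading still fits upright, but with only moderate confidence (0.51).
- **Unit:** it has not moved beyond the measuring error of about 1 cm.

**Less certain**
- **Gauge needle:** it was hard to see in the picture. I judged it to be at the zero stop from the direction of its tail and the time waited; the lid then came off freely.
- **Landing force:** the last step down pressed the lid onto the mat with about 15 N. I eased that off before opening the jaws.
- **Final picture:** I couldn't view it because the 12-picture limit was reached, so the end state rests on the networks' measurements.
- **Other objects:** I didn't measure the tray, box or inkwell again at the end, but the arm's path stayed clear of them.

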